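# Hold the dancer arm back for threading a new label roll

### The arm

A 7-joint arm with a two-finger parallel gripper is mounted at the origin on the work surface. World frame = base frame: x ahead of the robot, y to its left, z up, the work surface at z = 0. Lengths are in m, angles in rad, forces in N, time in s.
With the tool pointing down it reaches from about 0.425 to 0.95 m from the base axis. Payload 4.7 kg.
Tool frame: the origin (TCP) lies at the very end of the fingers, on their centre line; the grasp point (between the pads) lies 19 mm behind it; z points along the fingers, y is the line along which they close (so a half turn about z gives the same grasp; the last joint's range is limited). The gripper opens to 87 mm and grips with 3 to 60 N. Pads are 19 mm wide; open, the fingers measure 117 mm over their backs; the gripper's body (75 mm by 190 mm) begins 51 mm behind the grasp point.
Start: joints at [-1.346, 0.469, -0.049, 1.532, 0.024, 1.141, -0.082], TCP at [0.169, 0.653, 0.223] pointing down, gripper open.
Joint ranges: [-2.59, 2.59], [-0.33, 1.99], [-1.39, 1.29], [0.1, 2.45], [-1.04, 4.18], [0.21, 1.99], [-2.66, 2.66]. Speed limits (rad/s): [2.57, 2.57, 3.14, 3.14, 3.14, 3.14, 3.14].

### API

Orientations are given as a unit quaternion [x, y, z, w].
In Python, from cell import sense, snapshot, sign_off gives the robot as it stands.
- The arm moves only by the tool drive_tool, never from a script. Its argument "rows" is a list of rows, each an object with "claw": the finger opening in mm, from 0 to 87; "xyz": the shift along the world's x, y, z in mm, a list of three; "spin": the turn about the world's z in degrees. A call has 1 to 10 rows; each row is the pose to reach, as a shift and turn from the pose commanded when the call began; what a row does not reach only later rows make up. A row lasts 1/10 s, in which the tool goes at most 50 mm and 8.59 degrees, less where a joint would pass 70% of its speed; a pose out of reach is approached as far as the arm can. A call with a gripper value outside its range is refused whole. The fingers move at their own pace and stop on an object; "grip_force" is the grip in N (left out, the last holds). Time passes only in rows, so rows that repeat a pose let the fingers close. It gives the time, the measured TCP pose, the force, the opening and the grip force at its end, in the units of the state.
- sense(): the state, without advancing time (a new reading comes with each control period).
- snapshot(name): name is "scene" or "side" or "wrist"; returns a dict with "img" (420x560x3 uint8, blue, green, red), "mtx" (3x3 intrinsics, pixels), "T" (4x4, takes a point from camera to world coordinates); the wrist camera has in their place "mount" (4x4, takes a point from camera to tool coordinates, whose origin is the TCP and whose axes are the flange's). Camera axes: x right, y up, looking along -z (the intrinsics and any distortion apply to the point x, -y, -z); pixel columns grow to the right and rows downward; lengths in m; the calibration is good to about 2 mm. A picture is of the moment at which its call begins: read the wrist's pose just before it. There is no depth.
- sign_off(): hands the job in; it is judged then, once.
The state is a dict: "clock": time; "joints": joint angles; "joint_vel": joint speeds; "tau": joint torques, N m; "tcp_pos": TCP position; "orientation": TCP orientation; "wrist_force": force on the tool from outside, world axes, zero at the start; "ft_torque": the same for the moment, N m; "finger_gap": finger opening in m; "grasp_force": force on a finger pad.
Only numpy, scipy, OpenCV 4.12 (cv2) and the standard library are available. Lean on these libraries where they do the work, as an engineer would, in place of code of your own. Each camera call takes 0.05 s, during which the arm holds its last target. There are 200 camera calls.

### The job

A new roll of tube labels has just been put on the bench unwinder. First swing the hinged keeper bar down over the roll until it rests fully in the slot at the head of the spindle; then push the spring-loaded dancer arm by its upright roller round against its spring until the arm is fully home at its stop post, and finish while holding it there, without letting go, so that a colleague can thread the labels. Leave the keeper down, and do not disturb the tube tray, the lone tube or the spare roll.

Things in the scene. Friction and masses are not known exactly. Their poses are not given: they have to be found in the camera images.
- unwinder: Label unwinder, bolted to the bench: dark grey base plate 260 mm (its x) by 440 mm (y), top 24 mm above the bench. Origin: centre of the underside; x points away from the operator's side, y left, z up; turned up to 0.3 rad. In its frame the label roll (150 mm dia, top 86 mm above the bench) lies on a 170 mm disc centred at (0, 115) mm; a switch box 50 mm high is at (108, -20) mm.
- keeper (a joint): Keeper bar angle, rad: 0 = level over the roll, resting in the spindle head's slot (dead stop); grows as the handle rises; starts raised, 0.9 to 1.35; limit 1.75. The hinge is stiff: the bar stays where it is left and does not fall; 1 to 2 N at the handle moves it.
- keeper_handle (a point): Middle of the T-handle at the keeper bar's free end: a steel cross bar 48 mm long, 10 mm dia, parallel to the hinge axis, 160 mm from the hinge. The keeper bar is 12 mm wide, 7 mm thick. Closed, the handle lies 100 mm above the bench at (-55, 115) mm in the unwinder's frame, 14 mm over the roll's face, clear at its sides and above.
- keeper_hinge (a point): Point on the keeper's hinge axis, 100 mm above the bench, at (105, 115) mm in the unwinder's frame. The axis is level and parallel to the unwinder's y. At angle a the handle is 160*cos(a) mm from here towards the unwinder's -x and 160*sin(a) mm up.
- catch (a point): Centre of the slot (15 mm wide, along the unwinder's x) in the head of the fixed spindle at the middle of the roll, 100 mm above the bench; the slot's two cheeks are 30 mm long and end 114 mm above the bench.
- dancer (a joint): Dancer arm angle, rad: 0 = at rest, the arm heading 235 degrees (from the unwinder's +x, counterclockwise from above), roller away from the label roll. Grows clockwise from above, towards the label roll; 0.96 = hard on its stop post (dead stop), the arm along the unwinder's -x. Spring: about 2 N at the roller at rest, 5 N at the stop; let go, the arm flies back to 0.
- dancer_arm: The dancer arm with its roller: a flat aluminium bar 16 mm wide and 8 mm thick, its top 56 mm above the bench, reaching 120 mm from the pivot to the roller axis. Origin on the pivot axis 46 mm above the bench; its x axis points along the arm to the roller, z up.
- dancer_roller (a point): On the axis of the upright roller at the dancer arm's free end, 78 mm above the bench. It turns freely; 24 mm dia between 3 mm thick flanges of 30 mm dia, from 57 to 99 mm above the bench. It may be pushed from the side or gripped from above. Nothing else within 45 mm of its path is higher than 56 mm above the bench.
- dancer_pivot (a point): Point on the dancer's upright pivot axis, 54 mm above the bench, at (75, -90) mm in the unwinder's frame; the hub round it (32 mm dia, with a coil spring under it) is 66 mm high. Two low posts with white sleeves (12 mm dia, 56 mm high) limit the arm: the stop post, nearer the label roll, is at (0, -76) mm in the unwinder's frame, the rest post 75 mm from the pivot on the arm's other side.
- tube_tray: Loose white foam tray 150 x 150 mm with rows of small purple-capped tubes, 60 mm high in all; beside the unwinder, left or right. Origin: centre of the underside. To be left alone.
- spare_roll: Loose spare label roll lying flat, 150 mm dia, 30 mm high, on the other side. Origin: centre of the underside. To be left alone.
- lone_tube: Loose single capped tube 45 mm long, 13 mm dia, lying on the bench. Origin: its underside, mid-length; x along the tube. To be left alone.
- guide_a (a point): Top of a fixed guide roller (30 mm dia, 95 mm high) on the plate at (-85, 12) mm in the unwinder's frame. It looks like the dancer's roller but stands on the plate and not on an arm.
- guide_b (a point): Top of the other fixed guide roller, the same size, at (50, 12) mm in the unwinder's frame.
- nip_drive (a point): Top of the nip drive, a fixed block with two rollers, about 56 x 50 mm and 100 mm high, at (98, -188) mm in the unwinder's frame.

How it is judged:
By the outcome, as a careful person would: the job done as asked, in the order asked, and still so for the second after the job is handed in, while the arm keeps its last pose, push and grip.
It also fails if it takes over 58 s, if anything falls off the work surface, if the arm or the gripper's body presses on something with over 40 N, if the wrist force passes 120 N, or if a joint passes its speed limit or range.

## Working session

There is one attempt and no reset: what is moved stays moved. The work goes in short steps, Python scripts to look and compute and a tool call to move; the robot and the scene stay as the last step left them, time stands still between calls to the robot, and variables do not carry over. Pictures are saved under pics/ and viewed, at most 10 in all, crops included, and the job is handed in when it is done.

Besides the shell and the picture viewer there is one more tool, called after ">>>" in YAML: its name, and indented under it one key for each argument. drive_tool: Moves the arm, as the interface text tells. Its arguments: {"type":"object","properties":{"rows":{"type":"array"},"grip_force":{"type":"number"}},"required":["rows"]}

```bash
mkdir -p pics; python3 - <<'E'
from cell import sense,snapshot
import cv2,pickle
s=sense();print(s)
d={}
for n in("scene","side"):
    d[n]=snapshot(n);cv2.imwrite(f"pics/{n}0.png",d[n]["img"]);print(n,d[n]["mtx"],d[n]["T"],[k for k in d[n]])
pickle.dump(d,open("d0.pkl","wb"))
E
```

```text
{'clock': 0.0, 'joints': array([-1.34593745,  0.46947544, -0.04857256,  1.53368017,  0.02411271,
        1.14098322, -0.08225959]), 'joint_vel': array([ 0.00230139,  0.00032328, -0.00096024,  0.00145357,  0.00169353,
        0.00133624,  0.00047465]), 'tau': array([ 1.24452326e-03, -5.07979989e+01, -8.00301530e-02, -2.36152679e+01,
       -6.12416561e-02,  3.81149026e-02,  1.86544535e-04]), 'tcp_pos': array([0.16931299, 0.65281063, 0.22148226]), 'orientation': array([ 1.26510912e-01,  9.91964732e-01, -9.76994390e-04, -7.80525944e-05]), 'wrist_force': array([-0.50413299,  0.21000655, -0.72025268]), 'ft_torque': array([-0.00058939,  0.00396516,  0.00094784]), 'grasp_force': 0.0, 'finger_gap': 0.08703701287064208}
scene [[539.15352684   0.         285.21920657]
 [  0.         539.15352684 214.93556274]
 [  0.           0.           1.        ]] [[-0.20840944 -0.812232    0.54483455  1.44742918]
 [ 0.97793332 -0.1813497   0.10372416  0.19936954]
 [ 0.0145575   0.55442896  0.83210372  1.51691217]
 [ 0.          0.          0.          1.        ]] ['img', 'mtx', 'T']
side [[396.31710409   0.         277.32664477]
 [  0.         396.31710409 203.65816109]
 [  0.           0.           1.        ]] [[-0.97129102  0.10984487 -0.21101626  0.30891765]
 [-0.2372832  -0.51087377  0.82625945  0.94042439]
 [-0.01704231  0.852609    0.52227144  0.66631158]
 [ 0.          0.          0.          1.        ]] ['img', 'mtx', 'T']
```

View pics/scene0.png

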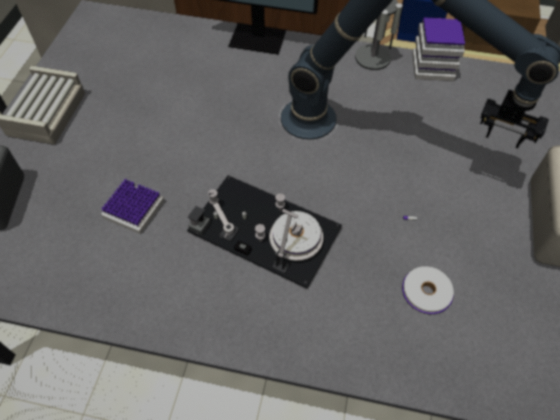

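View pics/side0.png

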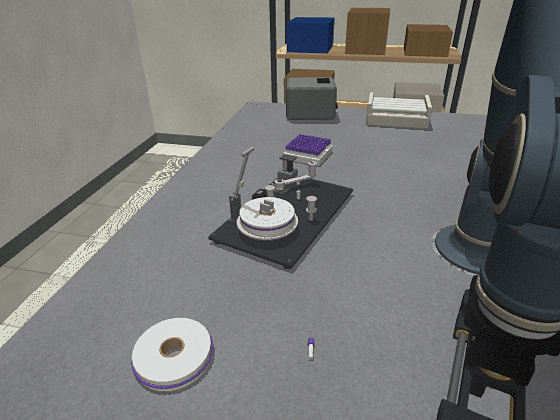

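The scene view shows the plate (corners about (229,178), (341,229), (305,281), (189,231)), with the roll at (297,236), the dancer roller near (213,195) and the tray to its left. The side view shows the keeper raised, with its handle at about (247,153). I'll enlarge both.

```bash
python3 - <<'E'
import cv2,pickle
d=pickle.load(open("d0.pkl","rb"))
c=d["scene"]["img"][165:290,180:350];cv2.imwrite("pics/sc1.png",cv2.resize(c,(765,562),interpolation=cv2.INTER_CUBIC))
c=d["side"]["img"][140:275,200:360];cv2.imwrite("pics/si1.png",cv2.resize(c,(640,540),interpolation=cv2.INTER_CUBIC))
E
```

```text
(no output)
```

View pics/sc1.png

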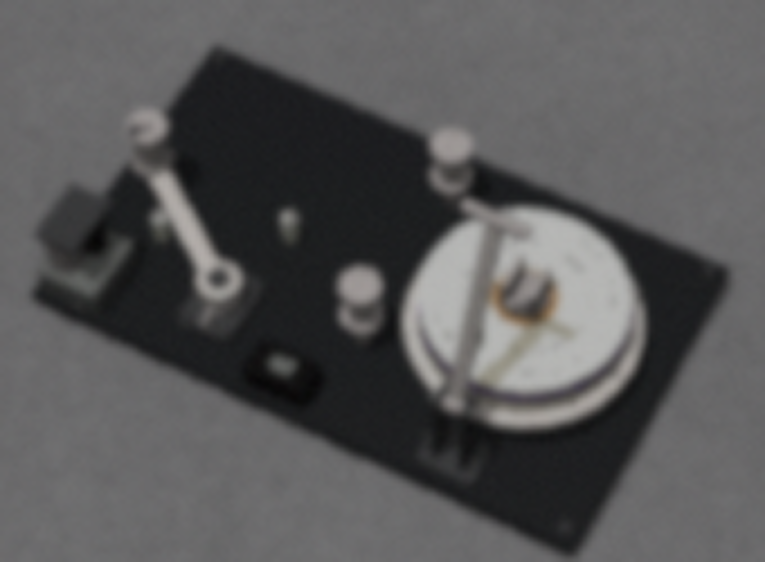

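View pics/si1.png

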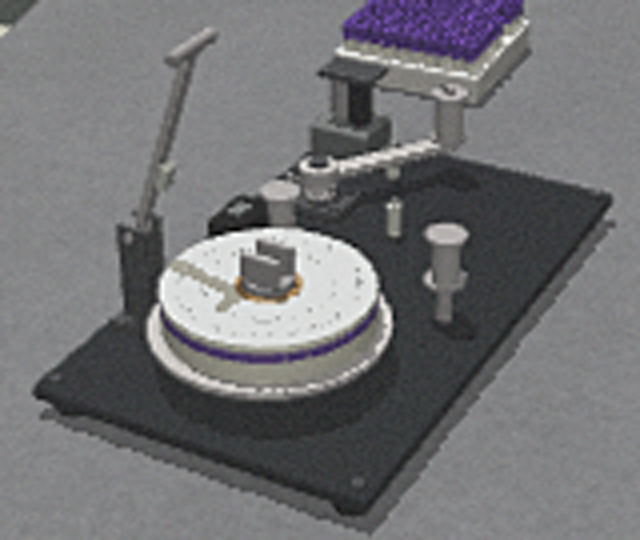

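The enlarged crops give clear points: plate corners, guide tops, hub, dancer roller and handle. I'll fit the unwinder pose and keeper angle jointly to these.

```bash
cat > h.py <<'E'
import numpy as np
def proj(c,P):
    T=c["T"];p=(np.asarray(P)-T[:3,3])@T[:3,:3];p=p*[1,-1,-1]
    q=p@c["mtx"].T;return q[:,:2]/q[:,2:]
def U2W(v,P):
    x,y,t=v[:3];c,s=np.cos(t),np.sin(t);P=np.asarray(P,float)
    return np.c_[c*P[:,0]-s*P[:,1]+x,s*P[:,0]+c*P[:,1]+y,P[:,2]]
def hnd(a): return [.105-.16*np.cos(a),.115,.1+.16*np.sin(a)]
E
python3 - <<'E'
from h import *
import pickle
from scipy.optimize import least_squares
d=pickle.load(open("d0.pkl","rb"))
r=[.0062,-.1883,.099]
O={"scene":([[217,45],[730,270],[577,553],[35,295],[450,138],[361,280],[148,120],[217,280],[497,217]],
 [[-.13,-.22,.024],[-.13,.22,.024],[.13,.22,.024],[.13,-.22,.024],[-.085,.012,.095],[.05,.012,.095],r,[.075,-.09,.066]],4.5,(180,165)),
"side":([[612,195],[360,488],[35,388],[447,235],[281,190],[450,92],[318,163],[192,46]],
 [[-.13,-.22,.024],[-.13,.22,.024],[.13,.22,.024],[-.085,.012,.095],[.05,.012,.095],r,[.075,-.09,.066]],4,(200,140))}
def f(v):
    o=[]
    for n,(px,P,s,off) in O.items():
        o.append(proj(d[n],U2W(v,P+[hnd(v[3])]))-(np.array(px)/s+off))
    return np.vstack(o).ravel()
s=least_squares(f,[.7,.1,0.1,1.1],loss="soft_l1");v=s.x;print(v);print(f(v).reshape(-1,2).round(1))
np.save("v.npy",v)
for n,p in dict(handle=hnd(v[3]),handle0=hnd(0),hinge=[.105,.115,.1],roller=r,pivot=[.075,-.09,.054],rollerhome=[-.045,-.09,.099],ga=[-.085,.012,.095]).items(): print(n,U2W(v,[p])[0].round(4))
E
```

```text
[ 0.53050002 -0.0422782  -0.27322299  1.22421306]
[[-0.6 -0.9]
 [ 0.1 -0.8]
 [-0.9 -0.6]
 [-1.4 -0.9]
 [ 0.3  1.4]
 [-0.2  0.9]
 [-0.3  1. ]
 [ 0.2 -1.2]
 [-0.   0.3]
 [ 0.5  0.1]
 [ 1.2  4.4]
 [-1.5 -0.1]
 [-0.3  0.3]
 [-0.3  0.6]
 [-0.1  0.5]
 [ 0.  -0.3]
 [-0.2  0.9]]
handle [0.6103 0.0548 0.2505]
handle0 [0.5086 0.0833 0.1   ]
hinge [0.6626 0.0401 0.1   ]
roller [ 0.4857 -0.2253  0.099 ]
pivot [ 0.5784 -0.1492  0.054 ]
rollerhome [ 0.4629 -0.1168  0.099 ]
ga [ 0.4519 -0.0078  0.095 ]
```

The fit is good to about 2–3 mm: keeper at 1.22 rad, handle at (610, 55, 250) mm. The tool's y axis already lies along the hinge axis. I'll move behind the bar with the fingers closed.

>>> drive_tool:
  rows:
    - {"claw": 87,"xyz": [0,0,80],"spin": 0}
    - {"claw": 87,"xyz": [0,0,80],"spin": 0}
    - {"claw": 0,"xyz": [478,-609,80],"spin": -1}
    - {"claw": 0,"xyz": [478,-609,80],"spin": -1}
    - {"claw": 0,"xyz": [478,-609,80],"spin": -1}
    - {"claw": 0,"xyz": [478,-609,80],"spin": -1}
    - {"claw": 0,"xyz": [478,-609,80],"spin": -1}
    - {"claw": 0,"xyz": [478,-609,80],"spin": -1}
    - {"claw": 0,"xyz": [478,-609,80],"spin": -1}
    - {"claw": 0,"xyz": [478,-609,80],"spin": -1}
  grip_force: 20

```text
clock: 1.1
tcp_pos: [0.4172, 0.3368, 0.3024]
orientation: [0.135, 0.991, -0.0, -0.0]
wrist_force: [0.4, 1.0, -0.1]
finger_gap: 0.031
grasp_force: 0.0
```

>>> drive_tool:
  rows:
    - {"claw": 0,"xyz": [231,-294,0],"spin": 0}
    - {"claw": 0,"xyz": [231,-294,0],"spin": 0}
    - {"claw": 0,"xyz": [231,-294,0],"spin": 0}
    - {"claw": 0,"xyz": [231,-294,0],"spin": 0}
    - {"claw": 0,"xyz": [231,-294,0],"spin": 0}
    - {"claw": 0,"xyz": [231,-294,0],"spin": 0}
    - {"claw": 0,"xyz": [231,-294,0],"spin": 0}
    - {"claw": 0,"xyz": [231,-294,0],"spin": 0}
    - {"claw": 0,"xyz": [231,-294,0],"spin": 0}
    - {"claw": 0,"xyz": [231,-294,0],"spin": 0}

```text
clock: 2.1
tcp_pos: [0.6471, 0.0448, 0.3018]
orientation: [0.136, 0.991, 0.0, -0.001]
wrist_force: [-0.4, -0.1, -0.4]
finger_gap: 0.0003
grasp_force: 0.0
```

```bash
python3 - <<'E'
from cell import *
import cv2
s=sense();print(s["tcp_pos"],s["orientation"],s["joints"].round(2))
a=snapshot("side")["img"][100:275,160:400];b=snapshot("wrist");print(b["mount"])
a=cv2.resize(a,(617,450),interpolation=cv2.INTER_CUBIC)
cv2.imwrite("pics/s2.png",a)
cv2.imwrite("pics/w2.png",b["img"])
E
```

```text
[0.64707205 0.04480921 0.30176138] [ 1.35532273e-01  9.90772545e-01  9.59057036e-05 -8.70123811e-04] [-0.37  0.38  0.34  1.51 -0.13  1.27  1.28]
[[ 1.73789855e-05  9.69955476e-01  2.43282500e-01  6.62563670e-02]
 [ 9.99999793e-01  1.39488379e-04 -6.27568770e-04 -1.62210217e-04]
 [-6.42648847e-04  2.43282461e-01 -9.69955273e-01 -1.61496010e-01]
 [ 0.00000000e+00  0.00000000e+00  0.00000000e+00  1.00000000e+00]]
```

View pics/s2.png

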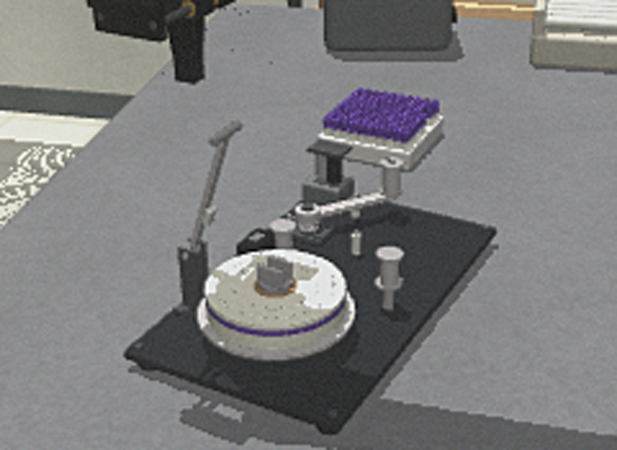

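The closed fingers are behind the bar (about (188,80) in the crop) and the handle is at (225,133), as the fit says. I'll lower them and start sweeping along the arc.

>>> drive_tool:
  rows:
    - {"claw": 0,"xyz": [0,0,-32],"spin": 0}
    - {"claw": 0,"xyz": [0,0,-64],"spin": 0}
    - {"claw": 0,"xyz": [-10,3,-64],"spin": 0}
    - {"claw": 0,"xyz": [-20,6,-64],"spin": 0}
    - {"claw": 0,"xyz": [-27,8,-67],"spin": 0}
    - {"claw": 0,"xyz": [-34,10,-70],"spin": 0}
    - {"claw": 0,"xyz": [-42,12,-73],"spin": 0}
    - {"claw": 0,"xyz": [-49,14,-76],"spin": 0}
    - {"claw": 0,"xyz": [-61,17,-84],"spin": 0}
    - {"claw": 0,"xyz": [-73,20,-93],"spin": 0}

```text
clock: 3.2
tcp_pos: [0.5741, 0.0648, 0.2097]
orientation: [0.135, 0.991, 0.0, 0.001]
wrist_force: [2.9, -0.7, 0.7]
finger_gap: 0.0004
grasp_force: 0.5
```

```bash
python3 - <<'E'
from cell import *
import cv2
a=snapshot("side")["img"][100:275,160:400]
a=cv2.resize(a,(617,450),interpolation=cv2.INTER_CUBIC)
cv2.imwrite("pics/s3.png",a)
E
```

```text
(no output)
```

View pics/s3.png

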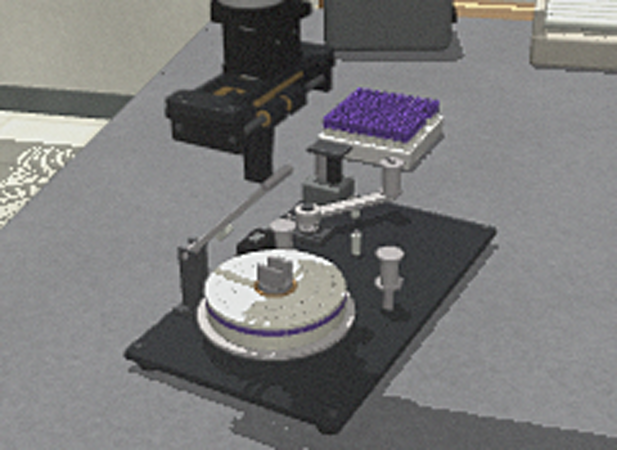

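The bar is following (handle at (275,177) in the crop, fingertips just above it), with about 3 N of contact. Continuing round.

>>> drive_tool:
  rows:
    - {"claw": 0,"xyz": [-10,3,-10],"spin": 0}
    - {"claw": 0,"xyz": [-20,6,-21],"spin": 0}
    - {"claw": 0,"xyz": [-29,8,-33],"spin": 0}
    - {"claw": 0,"xyz": [-37,10,-46],"spin": 0}
    - {"claw": 0,"xyz": [-43,12,-60],"spin": 0}
    - {"claw": 0,"xyz": [-48,13,-75],"spin": 0}
    - {"claw": 0,"xyz": [-52,14,-87],"spin": 0}
    - {"claw": 0,"xyz": [-55,15,-95],"spin": 0}
    - {"claw": 0,"xyz": [-55,15,-100],"spin": 0}
    - {"claw": 0,"xyz": [-55,15,-102],"spin": 0}

```text
clock: 4.25
tcp_pos: [0.5187, 0.0798, 0.107]
orientation: [0.135, 0.991, -0.0, -0.001]
wrist_force: [0.2, 0.8, 1.0]
finger_gap: 0.0005
grasp_force: 0.4
```

Now press gently down until the stop is felt.

>>> drive_tool:
  rows:
    - {"claw": 0,"xyz": [0,0,-1],"spin": 0}
    - {"claw": 0,"xyz": [0,0,-2],"spin": 0}
    - {"claw": 0,"xyz": [0,0,-3],"spin": 0}
    - {"claw": 0,"xyz": [0,0,-3],"spin": 0}

```text
clock: 4.65
tcp_pos: [0.5197, 0.0798, 0.105]
orientation: [0.135, 0.991, 0.0, 0.0]
wrist_force: [-0.3, -0.0, 3.5]
finger_gap: 0.0006
grasp_force: 1.6
```

>>> drive_tool:
  rows:
    - {"claw": 0,"xyz": [0,0,-2],"spin": 0}
    - {"claw": 0,"xyz": [0,0,-4],"spin": 0}
    - {"claw": 0,"xyz": [0,0,-4],"spin": 0}

```text
clock: 4.95
tcp_pos: [0.5201, 0.0798, 0.1036]
orientation: [0.135, 0.991, 0.001, 0.0]
wrist_force: [-6.8, -1.2, 23.5]
finger_gap: 0.0002
grasp_force: 11.0
```

A firm stop (23 N) at TCP z ≈ 104 mm, so the keeper is down. Retreat upward and go above the dancer roller.

>>> drive_tool:
  rows:
    - {"claw": 0,"xyz": [0,0,10],"spin": 0}
    - {"claw": 0,"xyz": [0,0,50],"spin": 0}
    - {"claw": 0,"xyz": [0,0,80],"spin": 0}
    - {"claw": 50,"xyz": [-33,-305,80],"spin": 40}
    - {"claw": 50,"xyz": [-33,-305,80],"spin": 40}
    - {"claw": 50,"xyz": [-33,-305,80],"spin": 40}
    - {"claw": 50,"xyz": [-33,-305,80],"spin": 40}
    - {"claw": 50,"xyz": [-33,-305,80],"spin": 40}
    - {"claw": 50,"xyz": [-33,-305,80],"spin": 40}
    - {"claw": 50,"xyz": [-33,-305,80],"spin": 40}

```text
clock: 5.95
tcp_pos: [0.4854, -0.2293, 0.1808]
orientation: [-0.21, 0.978, -0.001, 0.0]
wrist_force: [0.1, -0.6, -0.1]
finger_gap: 0.0466
grasp_force: 0.0
```

```bash
python3 - <<'E'
from cell import *
from h import *
import cv2
from scipy.spatial.transform import Rotation as R
s=sense();print(s["tcp_pos"],s["orientation"],s["wrist_force"],s["joints"].round(2))
w=snapshot("wrist");M=w["mount"]
T=np.eye(4);T[:3,:3]=R.from_quat(s["orientation"]).as_matrix();T[:3,3]=s["tcp_pos"]
w["T"]=T@M
print(w["mtx"])
v=np.load("v.npy");print("roller top px",proj(w,U2W(v,[[.0062,-.1883,.099],[.075,-.09,.066]])))
np.savez("w.npz",T=w["T"],mtx=w["mtx"])
a=cv2.resize(snapshot("side")["img"][100:275,160:400],(560,408),interpolation=cv2.INTER_CUBIC)
cv2.imwrite("pics/s4.png",a);cv2.imwrite("pics/w4.png",w["img"])
E
```

```text
[ 0.48536927 -0.22929694  0.1808295 ] [-2.10236395e-01  9.77650183e-01 -8.74070171e-04  1.20794110e-04] [ 0.05069427 -0.57059162 -0.09362429] [ 0.08  0.29  0.34  1.93 -0.12  0.94  2.47]
[[298.35935762   0.         275.17514017]
 [  0.         298.35935762 205.02987623]
 [  0.           0.           1.        ]]
roller top px [[279.41245937 213.18210789]
 [308.41991999 311.1312435 ]]
```

View pics/w4.png

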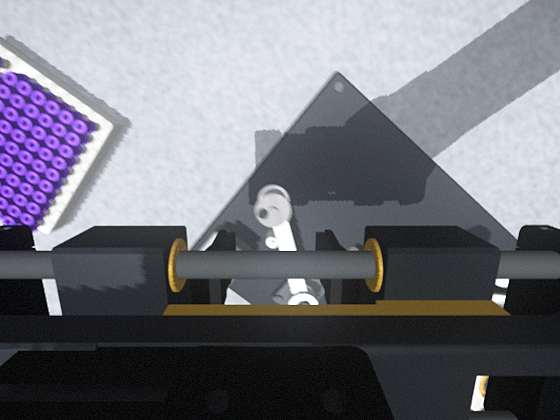

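View pics/s4.png

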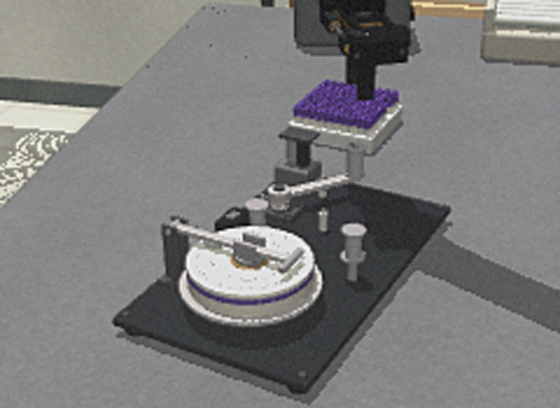

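The side view shows the keeper lying in the slot. In the wrist view the roller is near (273,205), against a prediction of (279,213). I'll check it closer.

```bash
python3 - <<'E'
import cv2
i=cv2.imread("pics/w4.png")[165:255,225:335];cv2.imwrite("pics/w4c.png",cv2.resize(i,(660,540),interpolation=cv2.INTER_CUBIC))
E
```

```text
(no output)
```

View pics/w4c.png

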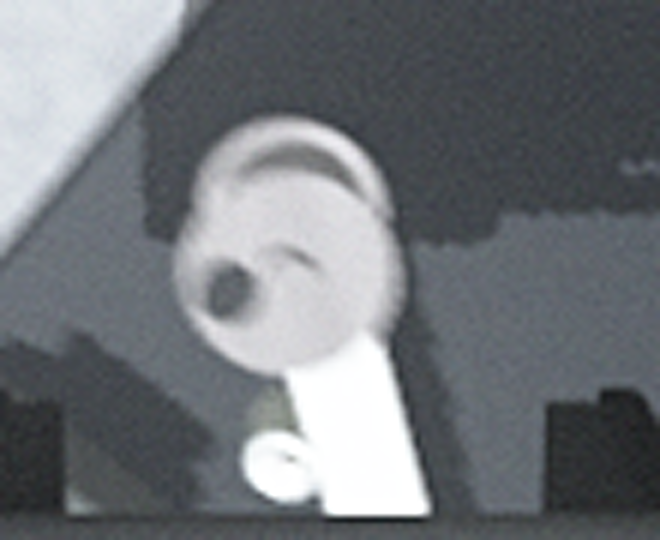

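The top flange is centred at pixel (273.5,210). Back-project it.

```bash
python3 - <<'E'
import numpy as np
w=np.load("w.npz");T=w["T"];K=w["mtx"]
d=np.linalg.solve(K,[273.5,210,1])*[1,-1,-1];d=T[:3,:3]@d;o=T[:3,3]
print(o+d*(.099-o[2])/d[2])
E
```

```text
[ 0.48517484 -0.2309725   0.099     ]
```

The roller is at (485, −231), within 2 mm of the tool. Descend and grip.

>>> drive_tool:
  rows:
    - {"claw": 54,"xyz": [0,-1,-40],"spin": 0}
    - {"claw": 54,"xyz": [0,-1,-70],"spin": 0}
    - {"claw": 54,"xyz": [0,-1,-95],"spin": 0}
    - {"claw": 54,"xyz": [0,-1,-116],"spin": 0}
    - {"claw": 54,"xyz": [0,-1,-116],"spin": 0}
    - {"claw": 10,"xyz": [0,-1,-116],"spin": 0}
    - {"claw": 10,"xyz": [0,-1,-116],"spin": 0}
    - {"claw": 10,"xyz": [0,-1,-116],"spin": 0}
    - {"claw": 10,"xyz": [0,-1,-116],"spin": 0}
    - {"claw": 10,"xyz": [0,-1,-116],"spin": 0}
  grip_force: 20

```text
clock: 7.05
tcp_pos: [0.4875, -0.2272, 0.0656]
orientation: [-0.212, 0.977, -0.001, 0.001]
wrist_force: [1.5, -2.2, 2.5]
finger_gap: 0.027
grasp_force: 19.9
```

>>> drive_tool:
  rows:
    - {"claw": 10,"xyz": [0,0,0],"spin": 0}
    - {"claw": 10,"xyz": [0,0,0],"spin": 0}
    - {"claw": 10,"xyz": [0,0,0],"spin": 0}

```text
clock: 7.35
tcp_pos: [0.4873, -0.227, 0.0654]
orientation: [-0.212, 0.977, -0.001, 0.001]
wrist_force: [0.7, -1.4, 6.0]
finger_gap: 0.0266
grasp_force: 20.2
```

```bash
python3 - <<'E'
from cell import *
s=sense();print(s["tcp_pos"],s["orientation"],s["wrist_force"],s["finger_gap"],s["grasp_force"])
E
```

```text
[ 0.48725388 -0.22697828  0.06536651] [-2.11690193e-01  9.77336217e-01 -7.03977920e-04  8.28439828e-04] [ 0.66798662 -1.39644409  6.02645186] 0.02659335772218604 20.216343104839325
```

A gap of 26.6 mm with an upward force suggests the pads straddle the top flange edge. I'll reopen slightly, centre, go 4 mm lower and regrip.

>>> drive_tool:
  rows:
    - {"claw": 42,"xyz": [0,0,0],"spin": 0}
    - {"claw": 42,"xyz": [0,2,0],"spin": 0}
    - {"claw": 42,"xyz": [1,2,-4],"spin": 0}
    - {"claw": 42,"xyz": [1,2,-4],"spin": 0}
    - {"claw": 10,"xyz": [1,2,-4],"spin": 0}
    - {"claw": 10,"xyz": [1,2,-4],"spin": 0}
    - {"claw": 10,"xyz": [1,2,-4],"spin": 0}
    - {"claw": 10,"xyz": [1,2,-4],"spin": 0}

```text
clock: 8.15
tcp_pos: [0.487, -0.2244, 0.0602]
orientation: [-0.212, 0.977, 0.0, -0.0]
wrist_force: [1.5, -1.2, -2.7]
finger_gap: 0.0279
grasp_force: 20.4
```

The grip is firm (20 N) and centred. Swing along the arc most of the way, turning the tool with it.

>>> drive_tool:
  rows:
    - {"claw": 10,"xyz": [-6,8,0],"spin": -3}
    - {"claw": 10,"xyz": [-11,17,0],"spin": -6}
    - {"claw": 10,"xyz": [-16,25,0],"spin": -10}
    - {"claw": 10,"xyz": [-20,35,0],"spin": -14}
    - {"claw": 10,"xyz": [-23,45,0],"spin": -18}
    - {"claw": 10,"xyz": [-25,55,0],"spin": -21}
    - {"claw": 10,"xyz": [-27,68,0],"spin": -26}
    - {"claw": 10,"xyz": [-27,82,0],"spin": -30}
    - {"claw": 10,"xyz": [-26,92,0],"spin": -34}
    - {"claw": 10,"xyz": [-25,99,0],"spin": -37}

```text
clock: 9.15
tcp_pos: [0.4658, -0.1262, 0.0607]
orientation: [0.11, 0.994, -0.002, 0.004]
wrist_force: [9.0, -7.9, -13.3]
finger_gap: 0.0278
grasp_force: 20.2
```

The tangential force matches the spring, with some radial pull as well. Relax the radius and creep to the stop.

>>> drive_tool:
  rows:
    - {"claw": 10,"xyz": [2,0,1],"spin": -1}
    - {"claw": 10,"xyz": [4,2,2],"spin": -2}
    - {"claw": 10,"xyz": [4,4,2],"spin": -3}
    - {"claw": 10,"xyz": [5,6,2],"spin": -3}
    - {"claw": 10,"xyz": [5,6,2],"spin": -3}

```text
clock: 9.65
tcp_pos: [0.4669, -0.1216, 0.0614]
orientation: [0.136, 0.991, -0.002, 0.0]
wrist_force: [4.0, -8.6, -15.7]
finger_gap: 0.0275
grasp_force: 25.9
```

>>> drive_tool:
  rows:
    - {"claw": 10,"xyz": [0,1,-1],"spin": 0}
    - {"claw": 10,"xyz": [1,2,-3],"spin": 0}
    - {"claw": 10,"xyz": [1,3,-3],"spin": 0}
    - {"claw": 10,"xyz": [1,3,-3],"spin": 0}

```text
clock: 10.05
tcp_pos: [0.4672, -0.121, 0.0604]
orientation: [0.137, 0.991, -0.002, 0.0]
wrist_force: [-4.2, -12.4, 6.1]
finger_gap: 0.0276
grasp_force: 28.7
```

```bash
python3 - <<'E'
from cell import *
import cv2
s=sense();print(s["tcp_pos"],s["wrist_force"],s["joints"].round(2))
a=cv2.resize(snapshot("scene")["img"][165:290,180:350],(765,562),interpolation=cv2.INTER_CUBIC)
cv2.imwrite("pics/f1.png",a)
E
```

```text
[ 0.46720319 -0.1210476   0.06043408] [ -4.16043802 -12.4312157    6.0606707 ] [-0.22  0.41  0.48  2.15 -0.3   0.64  1.76]
```

Force rises to 13 N with almost no motion, which points to the stop. Push a little more to confirm.

>>> drive_tool:
  rows:
    - {"claw": 10,"xyz": [0,1,0],"spin": 0}
    - {"claw": 10,"xyz": [0,2,0],"spin": 0}
    - {"claw": 10,"xyz": [1,3,0],"spin": 0}
    - {"claw": 10,"xyz": [1,3,0],"spin": 0}
    - {"claw": 10,"xyz": [1,3,0],"spin": 0}

```text
clock: 10.6
tcp_pos: [0.4674, -0.1205, 0.0604]
orientation: [0.138, 0.99, -0.004, 0.0]
wrist_force: [-5.6, -18.6, 6.9]
finger_gap: 0.0273
grasp_force: 28.2
```

```bash
python3 - <<'E'
from cell import *
import cv2
s=sense();print(s["tcp_pos"],s["wrist_force"])
w=snapshot("side")["img"][150:240,230:350]
a=cv2.resize(w,(480,360),interpolation=cv2.INTER_CUBIC)
b=cv2.resize(snapshot("scene")["img"][165:290,180:350],(480,353),interpolation=cv2.INTER_CUBIC)
w=cv2.resize(snapshot("wrist")["img"][:300],(300,161))
import numpy as np
o=np.zeros((600,800,3),np.uint8);o[:300,:400]=cv2.resize(a,(400,300));o[:294,400:]=cv2.resize(b,(400,294));o[300:600,:560]=cv2.resize(snapshot("wrist")["img"],(560,300))
cv2.imwrite("pics/f2.png",o)
E
```

```text
[ 0.46736047 -0.12053734  0.06041112] [ -5.63799288 -18.61711891   6.94764414]
```

View pics/f2.png

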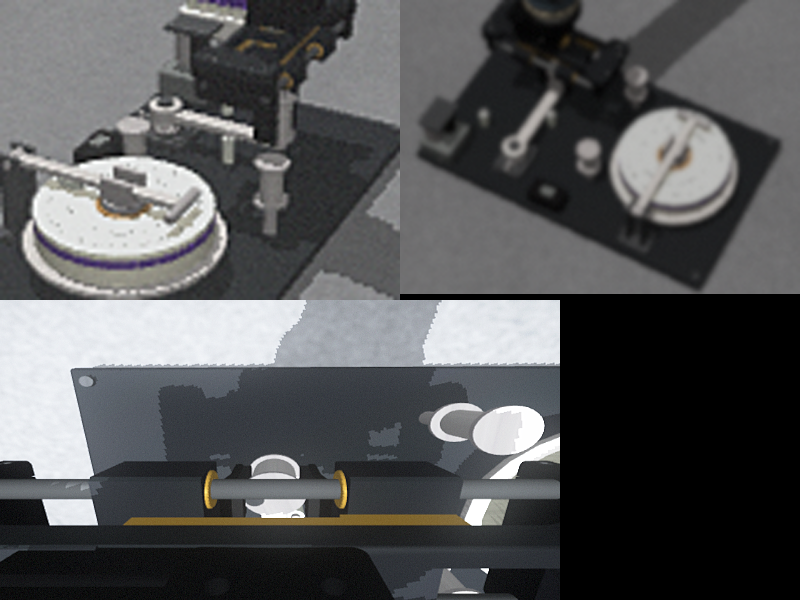

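The picture shows the keeper lying in the slot, and the dancer arm gripped at its roller and lying against the stop post. The push is 19 N with under 0.5 mm of extra motion, so I'm handing in.

```bash
python3 -c "
from cell import *
print(sign_off())"
```

```text
the job is handed in; nothing more can be done
None
```

The keeper bar is down in its slot and the dancer arm is gripped by its roller and held hard against its stop post (about 19 N). I handed the job in at about 10.8 s on the robot clock; nothing touched the tray, lone tube or spare roll on the path taken, though I didn't re-check them in a final picture.

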